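# Load a saucisson into the hand slicer

### The job

Load the saucisson into the hand slicer: flip the pusher's ratchet pawl over so it stays clear of the rack, draw the pusher right back to its stop, and lay the saucisson (do not drop it) lengthwise in the trough between pusher and blade. Then push the pusher up until it holds the saucisson against the blade, with the pawl flipped back down into the rack so that the pusher cannot slip back, and take the hand away. Keep the robot off the round blade and leave the ramekin, skillet and scraper where they are.

Things in the scene. Friction and masses are not known exactly. Their poses are not given: they have to be found in the camera images.
- trough: Feed trough of the bolted-down red slicer, tilted 35 deg to the robot. Origin on its floor, centre line. y: level, along the trough to the blade; x: across, up the slope, away from the robot; z: floor normal, leaning to the robot. Coordinates below are in this frame, mm. Floor y -165 to 128. Inside x -56 to 56; fences 3 thick, near 36 high, far 60. A round thing rolls down to the near fence.
- blade: Round steel blade, 190 mm diameter, 3.5 thick, upright across the end of the trough. Origin: centre of its face towards the pusher, at trough (20, 130, 50); y is its axis, away from the pusher. A steel edge guard reaches 106 mm from its centre; red casting and crank lie beyond it.
- pusher (a joint): Travel of the pusher towards the blade, m: 0 at the rear stop, 0.18 at most. Its flat face (x -53 to 53, z 4 to 70) is at trough y = -75 mm + travel. About 4 N of friction; it stays where left. Starts near the blade. With the pawl down it slides only towards the blade, clicking; backward it stops dead within 12 mm. With the saucisson against the blade it touches it at 0.045.
- pusher_handle (a point): Centre of the black upright grip on the pusher: 40 mm along trough x, 18 along y, 44 tall (trough z 65 to 109), at trough x 0, 36 mm behind the pusher's face. It stands on a 50 x 50 mm aluminium plate. Axes as the trough's.
- pawl (a joint): Angle of the ratchet pawl, rad: about 0 (to 0.25 on a tooth) with its nose in the rack; 1.15 flipped over towards the blade, clear. Pivot at trough x -87, z 32, 25 mm behind the pusher's face, axis along x. Weighted: once past 0.66 it falls to that side by itself and stays. Push its lever towards the blade to free it, away from the blade to drop it in; 0.5 N is enough.
- pawl_knob (a point): Centre of the yellow ball, 18 mm diameter, on the pawl's 8 mm lever, 58 mm from the pivot, at trough x -87 (robot's side, outside the near fence). Pawl down: ball 36 mm behind the pivot, z 78. Flipped: 27 mm ahead of it (blade side), z 83. Top of swing z 90. Beside it the pusher's arm reaches out to x -79 and up to z 49.
- saucisson_mid (a point): Centre of the saucisson: firm dry sausage, brown-red, white string, 44 mm diameter, 160 mm long over its round ends, about 260 g. y: its length. It lies on the grooved board, centre 38 mm above the board's underside. On the trough floor its centre is at z 22; with its nose on the blade, at trough y 50.
- board: Wooden board 235 x 85 x 16 mm, fixed on the marble slab (slab top 20 mm above the work surface), with two 5 mm strips either side of the saucisson, 15 to 22 mm from the centre line. Origin: centre of the underside; y: its length. May have changed places with the ramekin.
- ramekin: White ceramic ramekin, 84 mm diameter, 45 mm high; not to be shifted. Origin: centre of its underside.
- skillet: Black cast-iron skillet, 210 mm diameter, 42 mm high, handle along its -x; not to be shifted. Origin: centre of its underside.
- scraper: Steel scraper 150 mm wide with a dark wooden roll handle 20 mm thick, behind the slicer; not to be shifted. Origin: under the handle's side.
Things that resemble listed ones, but are neither listed nor needed, are in the scene too. Leave any yellow look-alike of the part that bears saucisson_mid alone.

How it is judged:
On the way, in this order (a step that is already met when the one before it is completed fails the run):
1. the pawl is flipped over, clear of the rack (value of joint pawl above 0.95 rad), for 0.2 s.
2. the pusher is drawn back to its stop (value of joint pusher below 0.008 m), for 0.1 s.
3. the saucisson lies lengthwise on the trough floor between pusher and blade, let go (z of saucisson_mid in the frame of trough between 0.016 and 0.027 m and x of saucisson_mid in the frame of trough between -0.045 and 0.045 m and y of saucisson_mid in the frame of trough between -0.005 and 0.056 m and angle between the y axis of saucisson_mid and the y axis of trough, either way round below 0.2 rad and contact force between the fingers and saucisson below 0.3 N), for 0.1 s.
At the end, for the whole second after the job is handed in: The saucisson lies at rest lengthwise on the trough floor (within 11 deg), its nose within 8 mm of the blade, the pusher up behind it (pusher value above 0.037, where 0.045 is tight), and the pawl is down in the rack (angle below 0.32 rad) (value of joint pusher above 0.037 m and value of joint pawl below 0.32 rad and z of saucisson_mid in the frame of trough between 0.016 and 0.027 m and x of saucisson_mid in the frame of trough between -0.045 and 0.045 m and y of saucisson_mid in the frame of trough between 0.042 and 0.056 m and angle between the y axis of saucisson_mid and the y axis of trough, either way round below 0.2 rad and linear speed of saucisson below 0.02 m/s); the robot touches nothing.
It fails at once if the robot touches the blade (contact force between any of the arm, the fingers and blade above 1 N).
It fails at once if the saucisson is dropped or thrown (moves faster than 0.9 m/s out of the fingers) (linear speed of saucisson above 0.9 m/s and contact force between the fingers and saucisson below 0.2 N).
It fails at once if the ramekin, the skillet or the scraper is shifted by more than 30 mm (distance of any of ramekin, skillet, scraper from where it was at the start of the episode above 0.03 m).
It also fails if it takes over 62 s, if anything falls off the work surface, if the arm or the gripper's body presses on something with over 40 N, if the wrist force passes 120 N, or if a joint passes its speed limit or range.

### The arm

A 7-joint arm with a two-finger parallel gripper is mounted at the origin on the work surface. World frame = base frame: x ahead of the robot, y to its left, z up, the work surface at z = 0. Lengths are in m, angles in rad, forces in N, time in s.
With the tool pointing down it reaches from about 0.425 to 0.825 m from the base axis. Payload 3.6 kg.
Tool frame: the origin (TCP) lies at the very end of the fingers, on their centre line; the grasp point (between the pads) lies 19 mm behind it; z points along the fingers, y is the line along which they close (so a half turn about z gives the same grasp; the last joint's range is limited). The gripper opens to 93 mm and grips with 3 to 60 N. Pads are 15 mm wide; open, the fingers measure 128 mm over their backs; the gripper's body (75 mm by 188 mm) begins 65 mm behind the grasp point.
Start: joints at [1.157, 0.615, -0.013, 1.423, 0.008, 1.103, -0.04], TCP at [0.245, -0.602, 0.179] pointing down, gripper open.
Joint ranges: [-3.12, 3.12], [-0.3, 2.06], [-1.34, 1.32], [0.26, 2.42], [-1.36, 4.5], [0.01, 1.98], [-2.84, 2.84]. Speed limits (rad/s): [2.79, 2.79, 3.14, 3.14, 3.14, 3.14, 3.14].

### API

Orientations are given as a unit quaternion [x, y, z, w].
In Python, from station import manip gives the robot as it stands.
- The arm moves only by the tool servo_tool, never from a script. Its argument "rows" is a list of rows, each a list of 6 numbers: the shift along the tool's x, y, z normalised to -1 to 1, where 1 is 0.15 m, then the turn, a rotation vector about the tool's x, y, z normalised to -1 to 1, where 1 is pi/2 rad. A call has 1 to 20 rows; each row is the pose to reach, as a shift and turn from the pose commanded when the call began, along the tool's axes at that moment; what a row does not reach only later rows make up. A row lasts 1/8 s, in which the tool goes at most 62.5 mm and 10.7 degrees, less where a joint would pass 70% of its speed; a pose out of reach is approached as far as the arm can. A call with a number of a shift or a turn outside -1 to 1 is refused whole. A call with a gripper value outside its range is refused whole. "gripper" is the opening, from -1 (shut) to 1 (fully open), set as the call begins (left out, the last holds). The fingers move at their own pace and stop on an object; "grip_force" is the grip in N (left out, the last holds). Time passes only in rows, so rows that repeat a pose let the fingers close. It gives the time, the measured TCP pose, the force, the opening and the grip force at its end, in the units of the state.
- manip.sense(): the state, without advancing time (a new reading comes with each control period).
- manip.capture(name): name is "scene" or "top" or "wrist"; returns the picture (420x560x3 uint8, red, green, blue); there is no depth.
- manip.camera_model(name): a dict with "vertical_fov" (degrees; the focal length in pixels is half the picture's height over the tangent of half this angle, whatever the lens; pixels are square), "cx", "cy" (the principal point, pixels), "R" (3x3) and "t" (3): a world point X has camera coordinates R X + t; the wrist camera has in their place "mount" (4x4, takes a point from camera to tool coordinates, whose origin is the TCP and whose axes are the flange's). Camera axes: x right, y down, z forward; pixel columns grow to the right and rows downward; lengths in m; the calibration is good to about 2 mm. A picture is of the moment at which its call begins: read the wrist's pose just before it. camera_model takes no time and is no camera call.
- manip.job_done(): hands the job in; it is judged then, once.
Trained networks look in the newest picture that a camera, given by its name, has taken for a name from the list of things; names that differ only in an ending like _2 or _b are one class to them, and where a whole thing is asked for, a point or a joint stands for the part that bears it (a point fixed in the world has none). Each returns a list of dicts, best first, with "p" (0 to 1); they miss things now and then, are a little off and sometimes report something else, mostly with a low value. They report only what shows in the picture. A call takes as long as a camera call. They do not tell look-alikes from the thing itself.
- manip.look_for(name, camera): "extent" ([centre column, centre row, width, height] in pixels, round what is visible of it).
- manip.pinpoint(name, camera): "centre" ([column, row] in pixels: a listed point, or the origin of a listed thing).
The state is a dict: "time_s": time; "joint_pos": joint angles; "qd": joint speeds; "effort": joint torques, N m; "ee_pos": TCP position; "ee_rot": TCP orientation; "wrist_force": force on the tool from outside, world axes, zero at the start; "ft_torque": the same for the moment, N m; "opening": opening from 0.0 (shut) to 1.0 (fully open); "grasp_force": force on a finger pad.
Only numpy, scipy, OpenCV 4.12 (cv2) and the standard library are available. Lean on these libraries where they do the work, as an engineer would, in place of code of your own. Each camera call takes 0.05 s, during which the arm holds its last target. There are 200 camera calls.

## Working session

There is one attempt and no reset: what is moved stays moved. The work goes in short steps, Python scripts to look and compute and a tool call to move; the robot and the scene stay as the last step left them, time stands still between calls to the robot, and variables do not carry over. Pictures are saved under pics/ and viewed, at most 10 in all, crops included, and the job is handed in when it is done.

Besides the shell and the picture viewer there is one more tool, called after "Call:" as name(argument=value, ...) on one line, values as JSON. servo_tool: Moves the arm, as the interface text tells. Its arguments: {"type":"object","properties":{"rows":{"type":"array"},"gripper":{"type":"number"},"grip_force":{"type":"number"}},"required":["rows"]}

```bash
mkdir -p pics; ls; python3 - <<'E'
from station import manip
import cv2,numpy as np
for c in ["scene","top"]:
    im=manip.capture(c); cv2.imwrite(f"pics/{c}0.png",im[:,:,::-1])
    m=manip.camera_model(c); print(c,m)
    for n in ["trough","blade","pusher_handle","pawl_knob","saucisson_mid","board","ramekin","skillet","scraper"]:
        print(n,[(np.round(d['centre']).tolist(),round(d['p'],2)) for d in manip.pinpoint(n,c)][:4])
print(manip.camera_model("wrist")); print(manip.sense())
a=cv2.imread("pics/scene0.png");b=cv2.imread("pics/top0.png")
E
```

```text
pics
scene {'vertical_fov': 52.06190596083954, 'cx': 270.3176781839906, 'cy': 209.793810614416, 'R': array([[ 0.63166156,  0.77498816, -0.01992534],
       [ 0.47823769, -0.40976357, -0.77677701],
       [-0.61015767,  0.48113113, -0.62946045]]), 't': array([-0.36833285, -0.12237967,  1.61895126])}
trough [([307.0, 222.0], 0.63)]
blade [([344.0, 192.0], 0.76)]
pusher_handle [([304.0, 196.0], 0.96)]
pawl_knob [([279.0, 202.0], 0.59)]
saucisson_mid [([128.0, 235.0], 0.76), ([187.0, 313.0], 0.72)]
board [([185.0, 322.0], 0.66)]
ramekin [([144.0, 284.0], 0.73)]
skillet [([356.0, 186.0], 0.9)]
scraper [([258.0, 333.0], 0.72)]
top {'vertical_fov': 56.66278228618092, 'cx': 281.55770767591093, 'cy': 211.17324925811903, 'R': array([[ 0.10108268, -0.9948625 , -0.00555876],
       [-0.97224313, -0.09759629, -0.21264587],
       [ 0.21101089,  0.02689928, -0.97711352]]), 't': array([0.0290286 , 0.52063179, 1.09786803])}
trough [([274.0, 170.0], 0.56)]
blade [([224.0, 162.0], 0.87)]
pusher_handle [([266.0, 178.0], 0.84), ([162.0, 204.0], 0.16)]
pawl_knob []
saucisson_mid [([396.0, 329.0], 0.61), 
[... 627 characters left out ...]
1.0, 'joint_pos': array([ 1.15746961,  0.61491778, -0.01259945,  1.4234104 ,  0.00809365,
        1.10339978, -0.04038344]), 'qd': array([-0.00116136, -0.00036937, -0.00089881, -0.00036409,  0.00039844,
       -0.00071837, -0.00066128]), 'effort': array([-6.39439622e-05, -4.58828259e+01,  2.08877712e-01, -1.66034317e+01,
       -6.11064001e-02,  1.32509595e-02,  4.67621385e-05]), 'ee_pos': array([ 0.24522379, -0.60192628,  0.17932521]), 'ee_rot': array([ 9.81348527e-01,  1.92237007e-01,  1.11923135e-05, -4.61335099e-05]), 'wrist_force': array([-0.17428035,  0.57971401, -0.5025651 ]), 'ft_torque': array([ 0.00741845, -0.00508798,  0.03867841]), 'grasp_force': 0.0, 'opening': 0.99957513132707}
```

View pics/scene0.png

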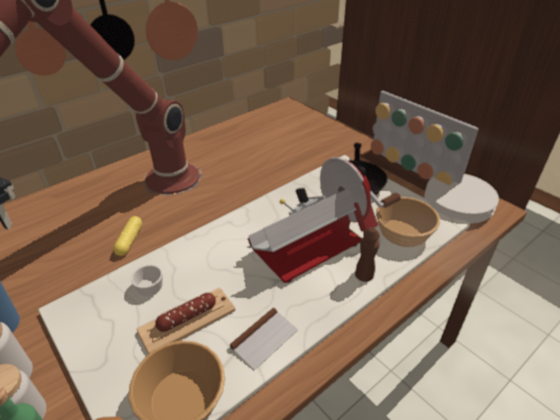

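View pics/top0.png

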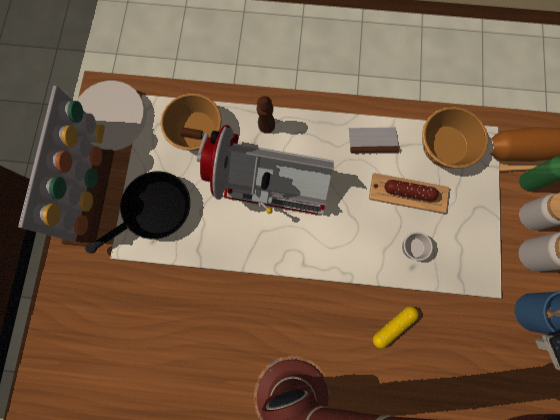

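```bash
cat > h.py <<'E'
import numpy as np
from station import manip
from scipy.spatial.transform import Rotation as Rn
from scipy.optimize import least_squares
S35,C35=np.sin(np.radians(35)),np.cos(np.radians(35))
def cam(c):
    m=manip.camera_model(c); f=210/np.tan(np.radians(m['vertical_fov'])/2)
    if 'mount' in m:
        s=manip.sense(); M=np.eye(4); M[:3,:3]=Rn.from_quat(s['ee_rot']).as_matrix(); M[:3,3]=s['ee_pos']
        I=np.linalg.inv(M@m['mount']); return f,m['cx'],m['cy'],I[:3,:3],I[:3,3]
    return f,m['cx'],m['cy'],m['R'],m['t']
def proj(k,X):
    f,cx,cy,R,t=k; p=R@X+t; return np.array([f*p[0]/p[2]+cx,f*p[1]/p[2]+cy])
def onplane(k,uv,z):
    f,cx,cy,R,t=k; d=R.T@np.array([(uv[0]-cx)/f,(uv[1]-cy)/f,1]); o=-R.T@t
    return o+d*(z-o[2])/d[2]
def TR(yaw): return Rn.from_euler('z',yaw).as_matrix()@np.array([[C35,0,-S35],[0,1,0],[S35,0,C35]])
E
python3 - <<'E'
from h import *
K={c:cam(c) for c in("scene","top")}
obs=[('t','scene',307,222),('b','scene',344,192),('h','scene',304,196),('k','scene',281,202),('t','top',274,170),('b','top',224,162),('h','top',266,178),('k','top',269,210)]
def pts(v):
    R=TR(v[3]);o=v[:3];q=v[4]
    P={'t':[0,0,0],'b':[.02,.13,.05],'h':[0,-.075+q-.036,.087],'k':[-.087,-.075+q-.025-.036,.078]}
    return {a:o+R@np.array(b) for a,b in P.items()}
def f(v):
    P=pts(v);return np.concatenate([(proj(K[c],P[a])-[u,w])for a,c,u,w in obs])
r=least_squares(f,[.6,0,.12,0,.15],loss='soft_l1',f_scale=3,x_scale=[.1,.1,.1,.1,.1]);print(r.x);print(f(r.x).reshape(-1,2).round(1))
for a,b in pts(r.x).items():print(a,b.round(3))
for c,uv in(('scene',(187,313)),('top',(411,191))):print('sauc',onplane(K[c],uv,.058))
for uv in((373,188),(446,207),(392,185),(438,195)):print(onplane(K['top'],uv,.04))
print('ram',onplane(K['top'],(418,248),.04),onplane(K['scene'],(144,284),.02))
print(onplane(K['top'],(155,205),.02),onplane(K['top'],(355,133),.04))
E
```

```text
[ 0.61979123  0.11696625  0.10935926 -0.0920074   0.12073374]
[[ 2.4  2.2]
 [-1.4 -0.4]
 [-1.8 -1.5]
 [ 0.7 -0.1]
 [-1.2  0.8]
 [ 1.3 -1.5]
 [-1.1  1.2]
 [ 0.8 -0.8]]
t [0.62  0.117 0.109]
b [0.619 0.248 0.162]
h [0.571 0.131 0.181]
k [0.503 0.112 0.123]
sauc [ 0.62577398 -0.29766438  0.058     ]
sauc [ 0.61458764 -0.2971568   0.058     ]
[ 0.61804902 -0.18768425  0.04      ]
[ 0.58066942 -0.40869081  0.04      ]
[ 0.63326707 -0.24467787  0.04      ]
[ 0.61564165 -0.38422108  0.04      ]
ram [ 0.44841541 -0.32849676  0.04      ] [ 0.43497183 -0.3273593   0.02      ]
[0.50333553 0.47121769 0.02      ] [ 0.79138527 -0.12233213  0.04      ]
```

Call:
servo_tool(rows=[[0.3, -0.3, -0.3, 0, 0, 0], [0.6, -0.6, -0.5, 0, 0, 0], [0.9, -0.9, -0.7, 0, 0, 0], [1, -1, -0.8, 0, 0, 0], [1, -1, -0.8, 0, 0, 0]], gripper=-1)

```text
time_s: 1.62
ee_pos: [0.3315, -0.4035, 0.3025]
ee_rot: [0.981, 0.196, 0.003, 0.002]
wrist_force: [-0.4, -0.4, -0.3]
opening: 0.511
grasp_force: 0.0
```

Call:
servo_tool(rows=[[0.3, -0.3, 0, 0, 0, 0], [0.6, -0.6, 0, 0, 0, 0], [0.9, -0.9, 0, 0, 0, 0], [1, -1, 0, 0, 0, 0], [1, -1, 0, 0, 0, 0]])

```text
time_s: 2.25
ee_pos: [0.4101, -0.2102, 0.2989]
ee_rot: [0.981, 0.194, -0.0, -0.0]
wrist_force: [-0.1, -0.9, 0.3]
opening: 0.011
grasp_force: 0.0
```

Call:
servo_tool(rows=[[0.3, -0.3, 0, 0, 0, 0], [0.6, -0.6, 0, 0, 0, 0], [0.8, -0.8, 0, 0, 0, 0], [0.8, -0.8, 0, 0, 0, 0], [0.8, -0.8, 0, 0, 0, 0]])

```text
time_s: 2.88
ee_pos: [0.4754, -0.0579, 0.2988]
ee_rot: [0.982, 0.19, -0.001, 0.001]
wrist_force: [-0.3, -0.8, -0.6]
opening: 0.006
grasp_force: 0.0
```

```bash
cat >> h.py <<'E'
import json,os
def T(): return np.array(json.load(open('T.json')))
def trR(tilt,yaw):  # tool x=trough y, tool z down tilted outward
    c,s=np.cos(tilt),np.sin(tilt)
    A=np.array([[c,0,-s],[0,1,0],[s,0,c]]); A=Rn.from_euler('z',yaw).as_matrix()@A
    return np.column_stack([A[:,1],A[:,0],-A[:,2]])
def row(pw,R,base=None):
    s=manip.sense() if base is None else None
    p0,R0=(s['ee_pos'],Rn.from_quat(s['ee_rot']).as_matrix()) if base is None else base
    d=R0.T@(pw-p0)/.15; w=Rn.from_matrix(R0.T@R).as_rotvec()/(np.pi/2)
    print(np.round(np.r_[d,w],3).tolist()); return pw,R
def tw(x,y,z):
    v=T(); return v[:3]+TR(v[3])@np.array([x,y,z])/1000
E
echo '[0.6198,0.117,0.1094,-0.092,0.1207]'>T.json
python3 - <<'E'
from h import *
R=trR(np.radians(35),-.092)
p=tw(-87,-60,150);print(p); b=row(p,R); print(R)
b=row(tw(-87,-60,75),R,b)
E
```

```text
[0.45765033 0.07170518 0.18237166]
[0.214, -0.846, 0.775, -0.349, 0.214, -0.675]
[[ 0.09187027  0.81568784  0.57115077]
 [ 0.99577098 -0.07525572 -0.05269462]
 [ 0.          0.57357644 -0.81915204]]
[-0.0, -0.0, 0.5, 0.0, 0.0, 0.0]
```

Call:
servo_tool(rows=[[0.05, -0.2, 0.1, -0.05, 0.03, -0.1], [0.1, -0.4, 0.2, -0.1, 0.06, -0.2], [0.15, -0.6, 0.3, -0.15, 0.09, -0.3], [0.2, -0.8, 0.3, -0.2, 0.12, -0.4], [0.214, -0.846, 0.3, -0.25, 0.15, -0.5], [0.214, -0.846, 0.3, -0.3, 0.18, -0.6], [0.214, -0.846, 0.3, -0.349, 0.214, -0.675], [0.214, -0.846, 0.3, -0.349, 0.214, -0.675], [0.214, -0.846, 0.3, -0.349, 0.214, -0.675]])

```text
time_s: 4.0
ee_pos: [0.4589, 0.0739, 0.2553]
ee_rot: [0.705, 0.642, 0.204, 0.222]
wrist_force: [0.1, 0.0, 0.2]
opening: 0.003
grasp_force: 0.0
```

```bash
python3 - <<'E'
from h import *
import cv2
s=manip.sense();print(s['ee_pos'],s['joint_pos'].round(2),Rn.from_matrix(Rn.from_quat(s['ee_rot']).as_matrix().T@trR(np.radians(35),-.092)).as_rotvec().round(3))
K=cam('wrist');im=manip.capture('wrist')[:,:,::-1].copy();q=T()[4]*1000
for n in ["trough","blade","pusher_handle","pawl_knob"]:
    print(n,[(np.round(d['centre'],1).tolist(),round(d['p'],2)) for d in manip.pinpoint(n,'wrist')][:3])
for n,X in dict(t=(0,0,0),b=(20,130,50),h=(0,q-111,87),k=(-87,q-136,78),c1=(-56,-165,36),c2=(56,-165,60)).items():
    u=proj(K,tw(*X));print(n,u.round(1))
    if abs(u).max()<5000: cv2.drawMarker(im,tuple(int(a) for a in u),(0,255,0),0,12)
cv2.imwrite('pics/w1.png',im)
E
```

```text
[0.45889309 0.07389288 0.2552507 ] [-0.01  0.01 -0.42  2.33  0.87  0.39 -1.27] [ 0.002 -0.002 -0.002]
trough [([308.9, 132.2], 0.64)]
blade [([337.7, 4.4], 0.65)]
pusher_handle [([318.9, 131.1], 0.75)]
pawl_knob [([235.6, 144.8], 0.84)]
t [310.5 133.1]
b [339.2   5.8]
h [319.8 128.8]
k [237.  152.4]
c1 [268.  260.3]
c2 [355.1 268.7]
```

View pics/w1.png

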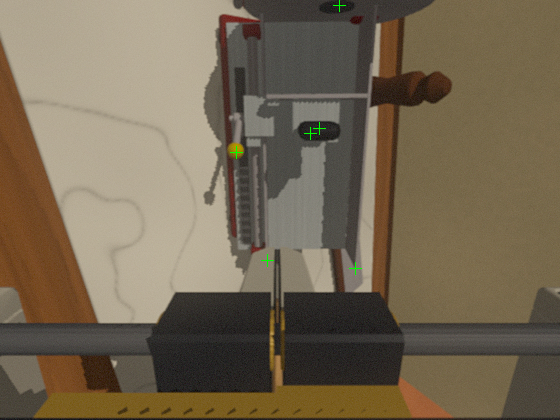

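```bash
cat > fit.py <<'E'
from h import *
import json
Kw=cam('wrist')
K={c:cam(c) for c in("scene","top")};K['w']=Kw
obs=[('t','scene',307,222),('b','scene',344,192),('h','scene',304,196),('k','scene',281,202),('t','top',274,170),('b','top',224,162),('h','top',266,178),('k','top',269,210),
('t','w',308.9,132.2),('b','w',337.7,4.4),('h','w',319,130.5),('k','w',235.8,149)]
def pts(v):
    R=TR(v[3]);o=v[:3];q=v[4]
    P={'t':[0,0,0],'b':[.02,.13,.05],'h':[0,-.075+q-.036,.087],'k':[-.087,-.075+q-.025-.036,.078]}
    return {a:o+R@np.array(b) for a,b in P.items()}
def f(v):
    P=pts(v);return np.concatenate([(proj(K[c],P[a])-[u,w])for a,c,u,w in obs])
r=least_squares(f,[.6,0,.12,0,.15],loss='soft_l1',f_scale=2,x_scale=[.1]*5);print(r.x.round(4));print(f(r.x).reshape(-1,2).round(1).tolist())
json.dump(r.x.tolist(),open('T.json','w'))
E
python3 fit.py
python3 - <<'E'
from h import *
q=T()[4]*1000; R=trR(np.radians(35),T()[3])
b=row(tw(-87,q-136-45,150),R)
b=row(tw(-87,q-136-45,66),R,b); print(b[0])
b=row(tw(-87,q-136+58-16,66),R,b)
E
```

```text
[ 0.619   0.1201  0.1067 -0.0974  0.1189]
[[3.0, 2.3], [-0.7, -0.1], [-1.6, -1.1], [0.9, 0.2], [-2.3, 1.2], [0.3, -1.3], [-1.7, 1.8], [0.2, -0.3], [0.5, -0.1], [0.9, 0.6], [-0.7, -1.6], [-0.1, 2.8]]
[-0.013, -0.298, 0.402, 0.001, -0.004, 0.004]
[0.0, 0.0, 0.56, 0.0, 0.0, 0.0]
[0.50433767 0.06886502 0.11085757]
[0.58, -0.0, -0.0, 0.0, 0.0, 0.0]
```

Call:
servo_tool(rows=[[-0.013, -0.298, 0.4, 0, -0.004, 0.004], [-0.013, -0.298, 0.7, 0, -0.004, 0.004], [-0.013, -0.298, 0.962, 0, -0.004, 0.004], [-0.013, -0.298, 0.962, 0, -0.004, 0.004], [-0.013, -0.298, 0.962, 0, -0.004, 0.004]])

```text
time_s: 4.88
ee_pos: [0.5089, 0.0696, 0.1021]
ee_rot: [0.713, 0.641, 0.191, 0.21]
wrist_force: [-1.4, 0.5, 0.2]
opening: 0.006
grasp_force: 0.0
```

Call:
servo_tool(rows=[[0.1, 0, 0, 0, 0, 0], [0.2, 0, 0, 0, 0, 0], [0.3, 0, 0, 0, 0, 0], [0.4, 0, 0, 0, 0, 0], [0.5, 0, 0, 0, 0, 0], [0.58, 0, 0, 0, 0, 0], [0.58, 0, 0, 0, 0, 0], [0.58, 0, 0, 0, 0, 0]])

```text
time_s: 5.88
ee_pos: [0.5208, 0.1581, 0.1158]
ee_rot: [0.707, 0.642, 0.199, 0.222]
wrist_force: [-0.4, -0.3, -0.4]
opening: 0.007
grasp_force: 0.0
```

Call:
servo_tool(rows=[[0, 0, -0.3, 0, 0, 0], [0, 0, -0.6, 0, 0, 0], [0, 0, -0.7, 0, 0, 0], [-0.3, 0, -0.7, 0, 0, 0], [-0.5, 0, -0.7, 0, 0, 0], [-0.5, 0, -0.7, 0, 0, 0]], gripper=0.5)

```text
time_s: 6.62
ee_pos: [0.4532, 0.0859, 0.2008]
ee_rot: [0.709, 0.64, 0.197, 0.223]
wrist_force: [-0.3, -0.0, 0.2]
opening: 0.605
grasp_force: 0.0
```

```bash
python3 - <<'E'
from h import *
import cv2
s=manip.sense();print(s['ee_pos'],s['joint_pos'].round(2))
K=cam('wrist');im=manip.capture('wrist')[:,:,::-1].copy();q=T()[4]*1000
for n in ["pusher_handle","pawl_knob"]:
    print(n,[(np.round(d['centre'],1).tolist(),round(d['p'],2)) for d in manip.pinpoint(n,'wrist')][:3])
for n,X in dict(h=(0,q-111,87),k=(-87,q-73,83)).items():
    u=proj(K,tw(*X));print(n,u.round(1))
    cv2.drawMarker(im,tuple(int(a) for a in u),(0,255,0),0,12)
cv2.imwrite('pics/w2.png',im)
R=trR(np.radians(35),T()[3])
b=row(tw(0,q-111,150),R);row(tw(0,q-111,74),R,b)
E
```

```text
[0.45320274 0.08585745 0.20076961] [ 0.58  0.31 -1.33  2.4   1.41  0.72 -1.93]
pusher_handle [([361.0, 144.8], 0.95)]
pawl_knob [([271.3, 162.6], 0.68)]
h [363.7 140.7]
k [267.8  96.5]
[0.353, 0.518, 0.13, -0.004, 0.001, 0.001]
[0.0, 0.0, 0.507, 0.0, 0.0, 0.0]
```

View pics/w2.png

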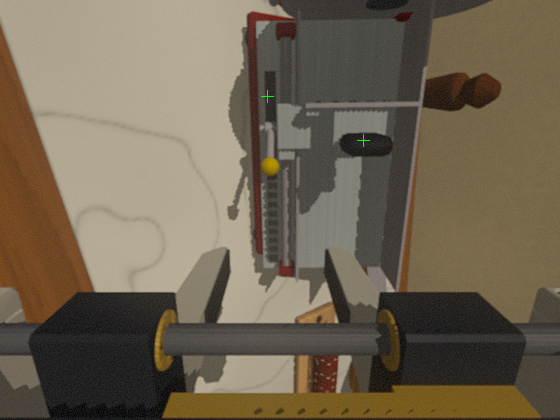

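```bash
python3 - <<'E'
from h import *
K=cam('wrist');q=T()[4]*1000
R=trR(np.radians(35),T()[3])
for dz in(0,):
  print('pred ball',proj(K,tw(-87,q-136,78)),'pred handle',proj(K,tw(0,q-111,87)))
# ball from w2 on plane trough x/z: intersect ray with ball height
f,cx,cy,Rc,t=K
v=T();Rt=TR(v[3])
for uv,z in(((270.5,165),78),((366,144),98),((364,144),87)):
    d=Rt.T@Rc.T@np.array([(uv[0]-cx)/f,(uv[1]-cy)/f,1]);o=Rt.T@(-Rc.T@t-v[:3]);print(uv,(o+d*(z/1000-o[2])/d[2]).round(4))
s=manip.sense();print('tcp in trough',Rt.T@(s['ee_pos']-v[:3]), 'during push', Rt.T@(np.array([.5208,.1581,.1158])-v[:3]),Rt.T@(np.array([.5089,.0696,.1021])-v[:3]))
R=trR(np.radians(20),v[3])
b=row(tw(-87,q-136-40,130),R);b=row(tw(-87,q-136-40,68),R,b)
E
```

```text
pred ball [267.7234363  171.96508988] pred handle [362.04071806 147.15963534]
(270.5, 165) [-0.0843 -0.0103  0.078 ]
(366, 144) [0.0003 0.0118 0.098 ]
(364, 144) [0.0015 0.0107 0.087 ]
tcp in trough [-0.07750421 -0.04519239  0.17000667] during push [-0.0778537   0.02827358  0.06562929] [-0.08836217 -0.06096426  0.05626279]
[-0.079, -0.062, 0.267, 0.163, 0.001, 0.001]
[0.0, 0.107, 0.399, 0.0, 0.0, 0.0]
```

Call:
servo_tool(rows=[[-0.03, -0.03, 0.1, 0.05, 0, 0], [-0.08, -0.06, 0.2, 0.1, 0, 0], [-0.08, -0.06, 0.27, 0.163, 0, 0], [-0.08, -0.06, 0.27, 0.163, 0, 0], [-0.08, -0.06, 0.27, 0.163, 0, 0]], gripper=-1)

```text
time_s: 7.4
ee_pos: [0.4677, 0.0776, 0.1626]
ee_rot: [0.729, 0.663, 0.116, 0.129]
wrist_force: [0.5, -0.7, -0.2]
opening: 0.26
grasp_force: 0.0
```

```bash
cat >> h.py <<'E'
def st():
    s=manip.sense();v=T();Rt=TR(v[3]);print('tcp trough mm',(Rt.T@(s['ee_pos']-v[:3])*1000).round(1),'q',s['joint_pos'].round(2),'t',s['time_s'],'F',s['wrist_force'].round(1),'op',round(s['opening'],3),round(s['grasp_force'],1))
E
python3 - <<'E'
from h import *
st();v=T();q=v[4]*1000
R=trR(np.radians(20),v[3])
b=row(tw(-87,-56,66),R)
E
```

```text
tcp trough mm [-87.9 -57.  129.8] q [ 0.6   0.5  -1.3   2.22  1.09  0.8  -1.49] t 7.4 F [ 0.5 -0.7 -0.2] op 0.26 0.0
[0.007, 0.116, 0.409, -0.0, 0.001, 0.002]
```

Call:
servo_tool(rows=[[0, 0.06, 0.2, 0, 0, 0], [0, 0.116, 0.41, 0, 0, 0], [0, 0.116, 0.41, 0, 0, 0], [0, 0.116, 0.41, 0, 0, 0]])

```text
time_s: 7.9
ee_pos: [0.5047, 0.0735, 0.1118]
ee_rot: [0.729, 0.663, 0.116, 0.129]
wrist_force: [-0.2, -0.4, -0.4]
opening: 0.005
grasp_force: 0.0
```

```bash
python3 - <<'E'
from h import *
import cv2
st();v=T()
R=trR(np.radians(20),v[3])
K=cam('wrist')
im=manip.capture('wrist')[:,:,::-1].copy();print(manip.pinpoint('pawl_knob','wrist'),proj(K,tw(-87,-16,78)))
cv2.imwrite('pics/w3.png',cv2.resize(im[60:300,150:430],None,fx=2,fy=2))
b=row(tw(-87,10,66),R)
E
```

```text
tcp trough mm [-86.5 -57.5  66.9] q [ 0.49  0.62 -1.15  2.21  1.28  0.79 -1.61] t 7.9 F [-0.2 -0.4 -0.4] op 0.005 0.0
[{'centre': [274.9, 180.6], 'p': 0.77}] [271.93479977 181.11989563]
[0.452, -0.005, 0.006, 0.001, 0.001, 0.001]
```

View pics/w3.png

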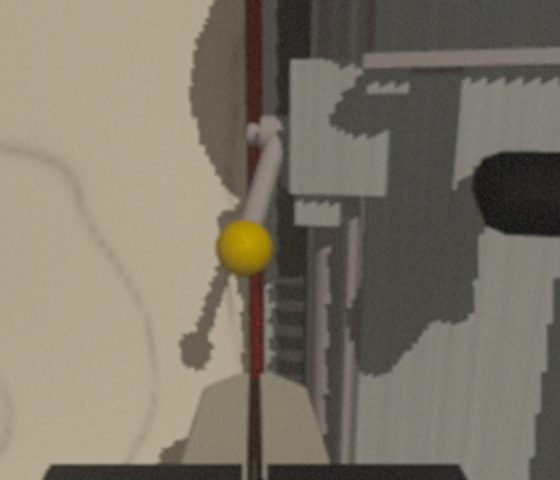

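Call:
servo_tool(rows=[[0.08, -0.01, 0, 0, 0, 0], [0.16, -0.01, 0, 0, 0, 0], [0.24, -0.01, 0, 0, 0, 0], [0.32, -0.01, 0, 0, 0, 0], [0.4, -0.01, 0, 0, 0, 0], [0.48, -0.01, 0, 0, 0, 0], [0.54, -0.01, 0, 0, 0, 0], [0.54, -0.01, 0, 0, 0, 0]])

```text
time_s: 9.0
ee_pos: [0.5121, 0.1542, 0.1102]
ee_rot: [0.729, 0.662, 0.116, 0.129]
wrist_force: [-0.1, 0.2, 0.1]
opening: 0.008
grasp_force: 0.0
```

```bash
python3 - <<'E'
from h import *
import cv2
st();v=T();q=v[4]*1000
K=cam('wrist')
im=manip.capture('wrist')[:,:,::-1].copy();print(manip.pinpoint('pawl_knob','wrist'),'flipped',proj(K,tw(-87,q-73,83)),'down',proj(K,tw(-87,q-136,78)))
print(manip.pinpoint('pusher_handle','wrist'),proj(K,tw(0,q-111,87)))
cv2.imwrite('pics/w4.png',im)
R=trR(np.radians(35),v[3])
b=row(tw(-60,q-111,160),R);b=row(tw(0,q-111,140),R,b);b=row(tw(0,q-111,74),R,b)
E
```

```text
tcp trough mm [-87.8  23.6  65.8] q [ 0.28  0.65 -1.12  2.13  1.26  0.87 -1.73] t 9.0 F [-0.1  0.2  0.1] op 0.008 0.0
[] flipped [271.28226984 212.54382002] down [273.45228546 293.83498204]
[{'centre': [406.1, 291.5], 'p': 0.77}] [409.6736083  287.20661263]
[-0.097, 0.016, -0.656, -0.168, 0.002, 0.0]
[0.0, 0.4, 0.133, 0.0, 0.0, 0.0]
[0.0, 0.0, 0.44, 0.0, 0.0, 0.0]
```

```bash
python3 - <<'E'
import cv2,numpy as np
im=cv2.imread('pics/w4.png');h=cv2.cvtColor(im,cv2.COLOR_BGR2HSV)
m=cv2.inRange(h,(22,170,90),(34,255,255));n,l,s,c=cv2.connectedComponentsWithStats(m)
for i in range(1,n):
    if s[i,4]>15:print(s[i],c[i])
E
```

```text
(no output)
```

View pics/w4.png

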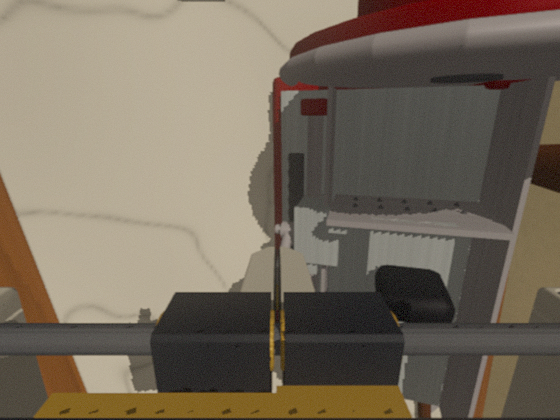

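Call:
servo_tool(rows=[[0, 0, -0.25, 0, 0, 0], [-0.1, 0, -0.4, 0, 0, 0], [-0.4, 0, -0.4, 0, 0, 0], [-0.5, 0, -0.4, 0, 0, 0], [-0.5, 0, -0.4, 0, 0, 0]])

```text
time_s: 9.78
ee_pos: [0.4842, 0.0786, 0.1665]
ee_rot: [0.731, 0.66, 0.114, 0.13]
wrist_force: [-0.2, 0.0, -0.1]
opening: 0.011
grasp_force: 0.0
```

```bash
cat > tri.py <<'E'
from h import *
import cv2
def yellow(c):
    K=cam(c);im=manip.capture(c)[:,:,::-1];h=cv2.cvtColor(im,cv2.COLOR_BGR2HSV)
    m=cv2.inRange(h,(20,140,70),(36,255,255));n,l,s,cc=cv2.connectedComponentsWithStats(m)
    return K,[(cc[i].round(1).tolist(),int(s[i,4]),s[i,2:4].tolist()) for i in range(1,n) if s[i,4]>20 and cc[i][1]<290]
E
python3 - <<'E'
from tri import *
st();v=T();q=v[4]*1000
for c in('wrist','top','scene'):
    K,b=yellow(c);print(c,b,'down',proj(K,tw(-87,q-136,78)).round(1),'flip',proj(K,tw(-87,q-73,83)).round(1), 'h',proj(K,tw(0,q-111,87)).round(1),[d['centre'] for d in manip.pinpoint('pusher_handle',c)])
E
```

```text
tcp trough mm [-72.3 -54.4 123.7] q [ 0.58  0.5  -1.27  2.18  1.07  0.82 -1.46] t 9.775 F [-0.2  0.  -0.1] op 0.011 0.0
wrist [([274.1, 170.7], 353, [21, 22])] down [274.  170.6] flip [271.8  88.4] h [389.4 143.6] [[390.8, 148.0]]
top [] down [269.2 209.7] flip [246.8 206. ] h [264.3 179.8] [[264.7, 180.4], [224.6, 163.1]]
scene [([138.6, 225.7], 36, [6, 12]), ([122.9, 245.5], 209, [24, 24])] down [281.9 202.2] flip [298.3 193.4] h [302.4 194.9] [[305.7, 220.9]]
```

```bash
python3 - <<'E'
from h import *
v=T();R=trR(np.radians(20),v[3])
b=row(tw(-89,-50,64),R);b=row(tw(-89,-24,60),R,b);b=row(tw(-89,-10,60),R,b)
E
```

```text
[0.008, -0.005, 0.415, -0.001, 0.001, 0.001]
[0.173, 0.007, 0.026, 0.0, 0.0, 0.0]
[0.093, 0.0, 0.0, 0.0, 0.0, 0.0]
```

Call:
servo_tool(rows=[[0, 0, 0.2, 0, 0, 0], [0, 0, 0.415, 0, 0, 0], [0, 0, 0.415, 0, 0, 0], [0.07, 0, 0.44, 0, 0, 0], [0.14, 0, 0.44, 0, 0, 0], [0.18, 0, 0.44, 0, 0, 0], [0.18, 0, 0.44, 0, 0, 0]])

```text
time_s: 10.95
ee_pos: [0.5096, 0.1062, 0.1053]
ee_rot: [0.729, 0.662, 0.116, 0.129]
wrist_force: [-0.3, 0.5, -0.4]
opening: 0.003
grasp_force: 0.0
```

```bash
python3 - <<'E'
from tri import *
st();v=T();q=v[4]*1000
K,b=yellow('wrist');print(b,proj(K,tw(-87,q-136,78)).round(1))
cv2.imwrite('pics/w5.png',cv2.resize(manip.capture('wrist')[60:300,150:430,::-1],None,fx=2,fy=2))
E
```

```text
tcp trough mm [-88.9 -24.4  60.5] q [ 0.38  0.63 -1.1   2.19  1.29  0.8  -1.68] t 10.95 F [-0.3  0.5 -0.4] op 0.003 0.0
[([272.6, 235.4], 540, [28, 27])] [272.8 234.6]
```

Call:
servo_tool(rows=[[0.05, 0, 0, 0, 0, 0], [0.1, 0, 0, 0, 0, 0], [0.14, 0, 0, 0, 0, 0], [0.14, 0, 0, 0, 0, 0]])

```text
time_s: 11.55
ee_pos: [0.5115, 0.1271, 0.1047]
ee_rot: [0.729, 0.662, 0.116, 0.129]
wrist_force: [0.2, 0.1, -0.1]
opening: 0.004
grasp_force: 0.0
```

```bash
python3 - <<'E'
from tri import *
st();v=T();q=v[4]*1000
K,b=yellow('wrist');print(b,proj(K,tw(-87,q-136,78)).round(1))
a=cv2.imread('pics/w5.png');c=cv2.resize(manip.capture('wrist')[60:300,150:430,::-1],None,fx=2,fy=2)
cv2.imwrite('pics/w6.png',np.hstack([a[:,80:430],c[:,80:430]]))
E
```

```text
tcp trough mm [-89.3  -3.5  60.1] q [ 0.33  0.64 -1.1   2.16  1.28  0.82 -1.71] t 11.55 F [ 0.2  0.1 -0.1] op 0.004 0.0
[] [273.3 263.7]
```

View pics/w6.png

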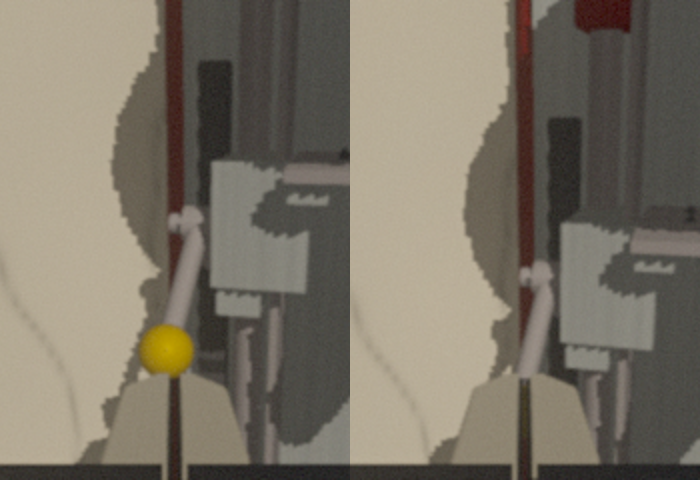

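Call:
servo_tool(rows=[[0, 0, -0.1, 0, 0, 0], [-0.2, 0, -0.15, 0, 0, 0], [-0.35, 0, -0.1, 0, 0, 0], [-0.35, 0, 0.14, 0, 0, 0], [-0.35, 0, 0.14, 0, 0, 0], [-0.27, 0, 0.14, 0, 0, 0], [-0.18, 0, 0.14, 0, 0, 0], [-0.1, 0, 0.14, 0, 0, 0], [-0.1, 0, 0.14, 0, 0, 0]])

```text
time_s: 12.78
ee_pos: [0.5174, 0.1129, 0.0856]
ee_rot: [0.729, 0.663, 0.116, 0.129]
wrist_force: [-0.1, -0.8, 0.7]
opening: 0.001
grasp_force: 0.0
```

```bash
python3 - <<'E'
from tri import *
st();v=T();q=v[4]*1000
K,b=yellow('wrist');print(b,proj(K,tw(-87,q-136,78)).round(1))
im=manip.capture('wrist')[:,:,::-1];cv2.imwrite('pics/w7.png',im)
E
```

```text
tcp trough mm [-94.3 -17.1  40.4] q [ 0.34  0.67 -1.07  2.18  1.35  0.8  -1.74] t 12.775 F [-0.1 -0.8  0.7] op 0.001 0.0
[([267.9, 237.8], 809, [32, 33])] [272.4 259.2]
```

Call:
servo_tool(rows=[[0.07, 0, 0, 0, 0, 0], [0.14, 0, 0, 0, 0, 0], [0.21, 0, 0, 0, 0, 0], [0.27, 0, 0, 0, 0, 0], [0.27, 0, 0, 0, 0, 0], [0.27, 0, 0, 0, 0, 0]])

```text
time_s: 13.62
ee_pos: [0.521, 0.1505, 0.0846]
ee_rot: [0.73, 0.662, 0.115, 0.129]
wrist_force: [0.6, 0.9, 0.1]
opening: 0.002
grasp_force: 0.0
```

```bash
python3 - <<'E'
from tri import *
st();v=T();q=v[4]*1000
K,b=yellow('wrist');print(b,'down',proj(K,tw(-87,q-136,78)).round(1),'flip',proj(K,tw(-87,q-73,83)).round(1),'top',proj(K,tw(-87,q-100,90)).round(1))
print(manip.pinpoint('pusher_handle','wrist'),proj(K,tw(0,q-111,87)))
R=trR(np.radians(35),v[3])
b=row(tw(-60,q-111,140),R);b=row(tw(0,q-111,105),R,b)
E
```

```text
tcp trough mm [-95.   20.7  39.6] q [ 0.25  0.69 -1.06  2.14  1.33  0.84 -1.78] t 13.625 F [0.6 0.9 0.1] op 0.002 0.0
[([270.0, 230.1], 793, [31, 32])] down [273.2 314.2] flip [270.5 223.2] top [267.2 272.6]
[{'centre': [431.6, 320.2], 'p': 0.7}] [432.33697383 311.29999272]
[-0.086, 0.051, -0.707, -0.167, 0.002, 0.0]
[-0.0, 0.4, 0.233, 0.0, 0.0, 0.0]
```

Call:
servo_tool(rows=[[0, 0, -0.35, 0, 0, 0], [-0.04, 0.02, -0.65, -0.06, 0, 0], [-0.1, 0.03, -0.7, -0.12, 0, 0], [-0.1, 0.05, -0.7, -0.167, 0, 0], [-0.1, 0.05, -0.7, -0.167, 0, 0]], gripper=-1)

```text
time_s: 14.35
ee_pos: [0.4898, 0.1384, 0.1859]
ee_rot: [0.705, 0.642, 0.2, 0.224]
wrist_force: [-1.3, -0.8, 0.6]
opening: 0.003
grasp_force: 0.0
```

Call:
servo_tool(rows=[[0, 0.2, 0.05, 0, 0, 0], [0, 0.4, 0.1, 0, 0, 0], [0, 0.4, 0.1, 0, 0, 0], [0, 0.4, 0.1, 0, 0, 0]], gripper=1)

```text
time_s: 14.85
ee_pos: [0.5477, 0.1333, 0.2075]
ee_rot: [0.707, 0.641, 0.2, 0.223]
wrist_force: [0.6, 0.6, -0.5]
opening: 0.387
grasp_force: 0.0
```

```bash
python3 - <<'E'
from tri import *
st();v=T();q=v[4]*1000
K,b=yellow('wrist');print(b,'down',proj(K,tw(-87,q-136,78)).round(1),'flip',proj(K,tw(-87,q-73,83)).round(1))
print(manip.pinpoint('pusher_handle','wrist'),proj(K,tw(0,q-111,87)),proj(K,tw(0,q-111,109)))
cv2.imwrite('pics/w8.png',manip.capture('wrist')[:,:,::-1])
R=trR(np.radians(35),v[3])
b=row(tw(0,q-115,45),R)
E
```

```text
tcp trough mm [ -1.3   6.2 124. ] q [ 0.33  0.44 -1.1   2.18  1.38  0.8  -1.81] t 14.85 F [ 0.6  0.6 -0.5] op 0.387 0.0
[([170.1, 173.5], 393, [23, 22])] down [179.5 239.2] flip [170.3 169.2]
[{'centre': [280.1, 222.9], 'p': 0.98}] [278.57231287 215.94234185] [278.65603823 225.3161236 ]
[-0.016, 0.011, 0.529, -0.001, 0.001, 0.002]
```

View pics/w8.png

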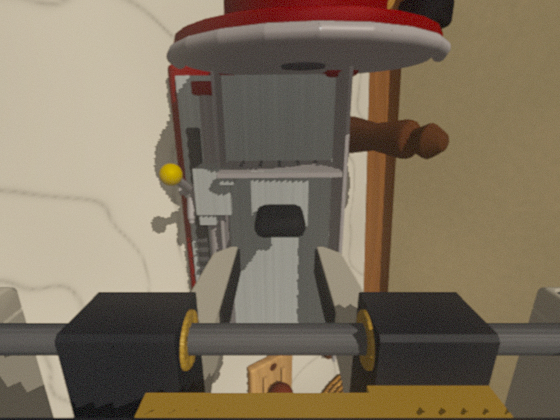

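Call:
servo_tool(rows=[[-0.016, 0.01, 0, 0, 0, 0], [-0.016, 0.01, 0.2, 0, 0, 0], [-0.016, 0.01, 0.4, 0, 0, 0], [-0.016, 0.01, 0.53, 0, 0, 0], [-0.016, 0.01, 0.53, 0, 0, 0]], gripper=1)

```text
time_s: 15.62
ee_pos: [0.5944, 0.1256, 0.1424]
ee_rot: [0.707, 0.641, 0.2, 0.223]
wrist_force: [-0.1, -0.2, -0.3]
opening: 0.991
grasp_force: 0.0
```

Call:
servo_tool(rows=[[0, 0, 0, 0, 0, 0], [0, 0, 0, 0, 0, 0], [0, 0, 0, 0, 0, 0], [0, 0, 0, 0, 0, 0], [0, 0, 0, 0, 0, 0], [0, 0, 0, 0, 0, 0]], gripper=-1, grip_force=15)

```text
time_s: 16.38
ee_pos: [0.5943, 0.1262, 0.1436]
ee_rot: [0.706, 0.641, 0.2, 0.223]
wrist_force: [0.5, 0.7, 0.4]
opening: 0.431
grasp_force: 15.0
```

```bash
python3 - <<'E'
from tri import *
import json
v=T();v[4]=.115;json.dump(v.tolist(),open('T.json','w'))
st()
R=trR(np.radians(35),v[3])
b=row(tw(0,-111,45),R)
E
```

```text
tcp trough mm [ 0.5  3.7 44.6] q [ 0.26  0.61 -1.    2.16  1.62  0.82 -1.95] t 16.375 F [0.5 0.7 0.4] op 0.431 15.0
[-0.765, -0.005, -0.001, -0.001, 0.002, 0.001]
```

Call:
servo_tool(rows=[[-0.12, 0, 0, 0, 0, 0], [-0.24, 0, 0, 0, 0, 0], [-0.36, 0, 0, 0, 0, 0], [-0.48, 0, 0, 0, 0, 0], [-0.6, 0, 0, 0, 0, 0], [-0.72, 0, 0, 0, 0, 0], [-0.79, 0, 0, 0, 0, 0], [-0.79, 0, 0, 0, 0, 0]])

```text
time_s: 17.38
ee_pos: [0.5843, 0.0075, 0.1437]
ee_rot: [0.707, 0.641, 0.201, 0.223]
wrist_force: [7.1, -1.2, -8.4]
opening: 0.427
grasp_force: 15.0
```

```bash
python3 - <<'E'
from h import *
st()
E
```

```text
tcp trough mm [   2.  -115.4   43.9] q [ 0.56  0.55 -0.99  2.25  1.74  0.64 -1.87] t 17.375 F [ 7.1 -1.2 -8.4] op 0.427 15.0
```

Call:
servo_tool(rows=[[-0.05, 0, 0, 0, 0, 0], [-0.07, 0, 0, 0, 0, 0], [-0.07, 0, 0, 0, 0, 0]])

```text
time_s: 17.75
ee_pos: [0.5837, 0.0055, 0.1444]
ee_rot: [0.704, 0.644, 0.206, 0.218]
wrist_force: [10.6, 8.8, -13.3]
opening: 0.429
grasp_force: 15.0
```

```bash
python3 - <<'E'
from tri import *
st();v=T();v[4]=0
K,b=yellow('wrist');print(b,'flip',proj(K,tw(-87,-73,83)).round(1))
d=manip.pinpoint('trough','wrist'),manip.pinpoint('blade','wrist');print(d,proj(K,tw(0,0,0)),proj(K,tw(20,130,50)))
E
```

```text
tcp trough mm [   2.  -117.5   44.7] q [ 0.58  0.55 -0.99  2.25  1.75  0.61 -1.86] t 17.75 F [ 10.6   8.8 -13.3] op 0.429 15.0
[([119.4, 192.6], 820, [34, 30])] flip [116.8 184.3]
([], []) [275.18053965  65.29523746] [ 318.52263634 -254.23531951]
```

Call:
servo_tool(rows=[[0, 0, 0, 0, 0, 0], [0, 0, 0, 0, 0, 0], [0, 0, 0, 0, 0, 0], [0, 0, -0.25, 0, 0, 0], [0, 0, -0.6, 0, 0, 0], [0, 0, -0.9, 0, 0, 0], [0, 0, -0.9, 0, 0, 0]], gripper=1)

```text
time_s: 18.77
ee_pos: [0.5049, 0.0053, 0.2569]
ee_rot: [0.706, 0.64, 0.201, 0.226]
wrist_force: [-0.4, 0.1, -0.4]
opening: 0.998
grasp_force: 0.0
```

```bash
python3 - <<'E'
from h import *
import json
v=T();v[4]=0;v[:3]+=TR(v[3])@[0,-.005,0];json.dump(v.tolist(),open('T.json','w'))
st()
b=row(np.array([.56,-.13,.27]),trR(np.radians(15),-.14))
b=row(np.array([.61,-.27,.20]),trR(0,-.14),b)
E
```

```text
tcp trough mm [   2.3 -120.3  181.8] q [ 0.91  0.16 -1.2   2.25  1.01  0.41 -1.2 ] t 18.775 F [-0.4  0.1 -0.4] op 0.998 0.0
[-0.862, 0.419, 0.195, 0.224, -0.007, 0.025]
[-0.878, 0.324, 0.57, 0.167, -0.0, -0.0]
```

Call:
servo_tool(rows=[[-0.25, 0.1, 0.05, 0.07, 0, 0.01], [-0.5, 0.2, 0.1, 0.14, 0, 0.02], [-0.75, 0.35, 0.15, 0.2, 0, 0.025], [-0.86, 0.42, 0.195, 0.224, -0.007, 0.025], [-0.86, 0.42, 0.195, 0.224, -0.007, 0.025]])

```text
time_s: 19.4
ee_pos: [0.5613, -0.1309, 0.2667]
ee_rot: [0.749, 0.65, 0.086, 0.095]
wrist_force: [-0.2, -0.3, 0.0]
opening: 0.997
grasp_force: 0.0
```

Call:
servo_tool(rows=[[-0.3, 0.1, 0.15, 0.07, 0, 0], [-0.6, 0.2, 0.35, 0.14, 0, 0], [-0.85, 0.32, 0.55, 0.167, 0, 0], [-0.88, 0.32, 0.57, 0.167, 0, 0], [-0.88, 0.32, 0.57, 0.167, 0, 0]])

```text
time_s: 20.02
ee_pos: [0.6096, -0.267, 0.1972]
ee_rot: [0.753, 0.658, 0.001, -0.003]
wrist_force: [-0.1, -0.3, 0.2]
opening: 1.002
grasp_force: 0.0
```

```bash
python3 - <<'E'
from tri import *
s=manip.sense();print(s['ee_pos'],s['joint_pos'].round(2),s['time_s'])
K=cam('wrist');im=manip.capture('wrist')[:,:,::-1].copy();cv2.imwrite('pics/w9.png',im)
for n in('saucisson_mid','board'):
    for d in manip.pinpoint(n,'wrist'):print(n,d,onplane(K,d['centre'],.058 if n[0]=='s' else .02))
for d in manip.look_for('saucisson_mid','wrist'):print(d)
g=cv2.cvtColor(im,cv2.COLOR_BGR2HSV);m=cv2.inRange(g,(0,90,20),(12,255,150))|cv2.inRange(g,(170,90,20),(180,255,150))
m[290:]=0
m=cv2.morphologyEx(m,cv2.MORPH_CLOSE,np.ones((15,15)));n,l,st_,c=cv2.connectedComponentsWithStats(m)
i=1+np.argmax(st_[1:,4]);print(st_[i],c[i]);r=cv2.minAreaRect(np.argwhere(l==i)[:,::-1].astype(np.float32));print(r)
P=cv2.boxPoints(r);Q=np.array([onplane(K,p,.058) for p in P]);print(Q.round(3))
E
```

```text
[ 0.60956558 -0.26702739  0.19717615] [ 0.88  0.82 -1.05  1.32  0.7   1.39 -0.29] 20.025
saucisson_mid {'centre': [290.1, 216.0], 'p': 0.8} [ 0.62014544 -0.30121021  0.058     ]
board {'centre': [165.3, 232.7], 'p': 0.59} [ 0.45287122 -0.31529936  0.02      ]
{'extent': [21.8, 244.8, 37.3, 51.7], 'p': 0.92}
{'extent': [287.9, 211.8, 37.5, 131.0], 'p': 0.63}
[  418     0   142   289 15822] [510.7882695  140.48716976]
((488.27557373046875, 137.70037841796875), (112.56755065917969, 291.54302978515625), 7.519570350646973)
[[ 0.763 -0.398  0.058]
 [ 0.8   -0.092  0.058]
 [ 0.907 -0.119  0.058]
 [ 0.903 -0.438  0.058]]
```

View pics/w9.png

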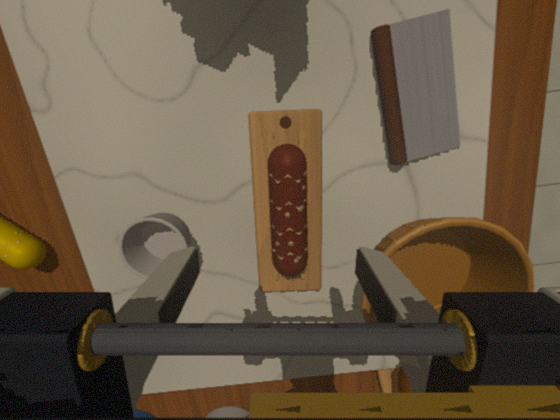

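```bash
python3 - <<'E'
from h import *
K=cam('wrist')
a=onplane(K,(287,144),.058);b=onplane(K,(290.5,277),.058);print(a,b,np.linalg.norm(a-b));y=(a-b)/np.linalg.norm(a-b);yaw=np.arctan2(-y[0],y[1]);c=(a+b)/2;print(c,yaw)
R=trR(0,yaw);g=c+y*.006
p=row(np.r_[g[:2],.06],R);row(np.r_[g[:2],.03],R);row(np.r_[g[:2],.01],R)
E
```

```text
[ 0.62780488 -0.21899869  0.058     ] [ 0.61183744 -0.3828282   0.058     ] 0.16460578918352087
[ 0.61982116 -0.30091344  0.058     ] -0.09715690078951797
[-0.176, 0.093, 0.924, -0.001, -0.002, -0.024]
[-0.177, 0.093, 1.124, -0.001, -0.002, -0.024]
[-0.177, 0.094, 1.257, -0.001, -0.002, -0.024]
```

Call:
servo_tool(rows=[[-0.1, 0.05, 0.1, 0, 0, -0.024], [-0.177, 0.093, 0.4, 0, 0, -0.024], [-0.177, 0.093, 0.7, 0, 0, -0.024], [-0.177, 0.093, 0.92, 0, 0, -0.024], [-0.177, 0.093, 0.92, 0, 0, -0.024]], gripper=0.6)

```text
time_s: 20.85
ee_pos: [0.6179, -0.2963, 0.0566]
ee_rot: [0.741, 0.671, -0.001, -0.005]
wrist_force: [-0.1, -0.8, -0.2]
opening: 0.8
grasp_force: 0.0
```

Call:
servo_tool(rows=[[0, 0, 0.1, 0, 0, 0], [0, 0, 0.2, 0, 0, 0], [0, 0, 0.2, 0, 0, 0]])

```text
time_s: 21.22
ee_pos: [0.6189, -0.2968, 0.0273]
ee_rot: [0.742, 0.671, -0.001, -0.003]
wrist_force: [0.4, -0.2, -0.4]
opening: 0.799
grasp_force: 0.0
```

```bash
python3 - <<'E'
from tri import *
s=manip.sense();print(s['ee_pos'],s['wrist_force'],s['opening'],s['time_s'],s['joint_pos'].round(2))
K=cam('wrist');im=manip.capture('wrist')[:,:,::-1];cv2.imwrite('pics/w10.png',im)
for d in manip.pinpoint('saucisson_mid','wrist'):print(d,onplane(K,d['centre'],.058))
E
```

```text
[ 0.61893681 -0.29680114  0.02731421] [ 0.44878607 -0.15149712 -0.39696375] 0.7987318362047019 21.225 [ 0.87  1.02 -0.96  1.43  0.86  1.15 -0.32]
{'centre': [275.4, 254.9], 'p': 0.61} [ 0.61806777 -0.29778451  0.058     ]
{'centre': [483.3, 43.3], 'p': 0.4} [ 0.7344891  -0.19097982  0.058     ]
```

Call:
servo_tool(rows=[[0, 0, 0.06, 0, 0, 0], [0, 0, 0.11, 0, 0, 0], [0, 0, 0.11, 0, 0, 0]])

```text
time_s: 21.7
ee_pos: [0.619, -0.2966, 0.0108]
ee_rot: [0.742, 0.671, -0.0, -0.003]
wrist_force: [-0.1, 0.3, 0.2]
opening: 0.801
grasp_force: 0.0
```

Call:
servo_tool(rows=[[0, 0, 0, 0, 0, 0], [0, 0, 0, 0, 0, 0], [0, 0, 0, 0, 0, 0], [0, 0, 0, 0, 0, 0], [0, 0, 0, 0, 0, 0]], gripper=-1, grip_force=20)

```text
time_s: 22.32
ee_pos: [0.6191, -0.2966, 0.012]
ee_rot: [0.742, 0.671, -0.0, -0.003]
wrist_force: [-1.8, 0.1, 1.9]
opening: 0.466
grasp_force: 20.0
```

Call:
servo_tool(rows=[[0, 0, -0.05, 0, 0, 0], [0, 0, -0.1, 0, 0, 0], [0, 0, -0.2, 0, 0, 0], [0, 0, -0.2, 0, 0, 0]])

```text
time_s: 22.82
ee_pos: [0.6214, -0.2967, 0.0441]
ee_rot: [0.742, 0.671, 0.001, -0.001]
wrist_force: [0.0, -0.2, -1.5]
opening: 0.467
grasp_force: 20.0
```

```bash
python3 - <<'E'
from h import *
s=manip.sense();R0=Rn.from_quat(s['ee_rot']).as_matrix();yaw=T()[3]
print(tw(-8,15,120),tw(-8,15,-22))
b=row(np.array([.60,-.20,.19]),trR(0,yaw))
b=row(np.array([.575,-.06,.28]),trR(np.radians(17),yaw),b)
b=row(tw(-8,15,135),trR(np.radians(35),yaw),b)
b=row(tw(-8,15,20),trR(np.radians(35),yaw),b)
E
```

```text
[0.54493422 0.13738077 0.20040432] [0.62599589 0.12945874 0.08408473]
[0.631, -0.207, -0.971, 0.0, -0.002, -0.002]
[0.913, -0.257, -0.6, -0.189, 0.0, -0.0]
[1.29, -0.499, 0.317, -0.2, 0.0, 0.0]
[0.0, 0.0, 0.767, 0.0, 0.0, 0.0]
```

Call:
servo_tool(rows=[[0, 0, -0.35, 0, 0, 0], [0.2, -0.05, -0.7, 0, 0, 0], [0.5, -0.1, -0.97, 0, 0, 0], [0.8, -0.2, -0.97, 0, 0, 0], [0.93, -0.207, -0.97, 0, 0, 0], [0.93, -0.207, -0.97, 0, 0, 0]])

```text
time_s: 23.58
ee_pos: [0.6034, -0.1543, 0.188]
ee_rot: [0.741, 0.672, -0.0, -0.003]
wrist_force: [-0.7, 0.2, -2.8]
opening: 0.467
grasp_force: 20.0
```

Call:
servo_tool(rows=[[0.25, -0.06, -0.2, -0.06, 0, 0], [0.5, -0.13, -0.4, -0.12, 0, 0], [0.8, -0.2, -0.6, -0.18, 0, 0], [0.91, -0.257, -0.6, -0.189, 0, 0], [0.91, -0.257, -0.6, -0.189, 0, 0]])

```text
time_s: 24.2
ee_pos: [0.5786, -0.0171, 0.2788]
ee_rot: [0.734, 0.664, 0.098, 0.108]
wrist_force: [0.4, -0.9, -3.9]
opening: 0.468
grasp_force: 20.0
```

Call:
servo_tool(rows=[[0.25, -0.12, 0.05, -0.06, 0, 0], [0.5, -0.25, 0.1, -0.12, 0, 0], [0.75, -0.38, 0.2, -0.18, 0, 0], [0.95, -0.48, 0.3, -0.2, 0, 0], [0.99, -0.5, 0.317, -0.2, 0, 0], [0.99, -0.5, 0.317, -0.2, 0, 0]])

```text
time_s: 24.95
ee_pos: [0.5368, 0.1373, 0.2107]
ee_rot: [0.708, 0.64, 0.201, 0.22]
wrist_force: [-0.1, -0.3, -3.1]
opening: 0.469
grasp_force: 20.0
```

```bash
python3 - <<'E'
from tri import *
st();v=T()
K=cam('wrist');im=manip.capture('wrist')[:,:,::-1];cv2.imwrite('pics/w11.png',im)
print(manip.pinpoint('trough','wrist'),manip.pinpoint('blade','wrist'),manip.pinpoint('pusher_handle','wrist'),proj(K,tw(0,0,0)),proj(K,tw(20,130,50)),proj(K,tw(0,-111,87)))
R=trR(np.radians(35),v[3]);b=row(tw(-8,15,10),R);b=row(tw(-8,15,-22),R,b)
E
```

```text
tcp trough mm [ -8.7  14.2 133.1] q [ 0.19  0.34 -0.89  2.19  1.31  0.66 -1.77] t 24.95 F [-0.1 -0.3 -3.1] op 0.469 20.0
[] [] [] [285.25435689 202.20708329] [310.49981058  72.75533746] [286.43284138 336.02946537]
[0.019, -0.003, 0.825, -0.002, 0.001, -0.005]
[0.0, 0.0, 0.213, 0.0, 0.0, 0.0]
```

View pics/w11.png

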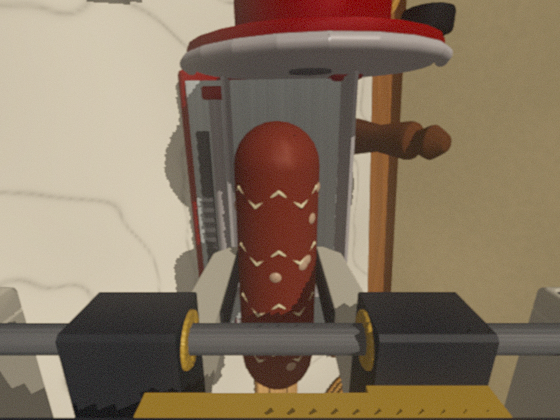

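Call:
servo_tool(rows=[[0.02, 0, 0.25, 0, 0, 0], [0.02, 0, 0.5, 0, 0, 0], [0.02, 0, 0.75, 0, 0, 0], [0.02, 0, 0.825, 0, 0, 0], [0.02, 0, 0.825, 0, 0, 0]])

```text
time_s: 25.78
ee_pos: [0.607, 0.1331, 0.1103]
ee_rot: [0.709, 0.639, 0.202, 0.22]
wrist_force: [-0.3, -0.0, -2.2]
opening: 0.469
grasp_force: 20.0
```

Call:
servo_tool(rows=[[0, 0, 0.07, 0, 0, 0], [0, 0, 0.12, 0, 0, 0], [0, 0, 0.16, 0, 0, 0], [0, 0, 0.18, 0, 0, 0], [0, 0, 0.18, 0, 0, 0]])

```text
time_s: 26.4
ee_pos: [0.6221, 0.1325, 0.0881]
ee_rot: [0.708, 0.64, 0.202, 0.22]
wrist_force: [-1.1, -0.1, -2.9]
opening: 0.474
grasp_force: 20.0
```

```bash
python3 - <<'E'
from h import *
st()
E
```

```text
tcp trough mm [ -9.1  17.6 -16.3] q [ 0.1   0.67 -0.75  2.14  1.78  0.73 -2.11] t 26.4 F [-1.1 -0.1 -2.9] op 0.474 20.0
```

Call:
servo_tool(rows=[[0, 0, 0.02, 0, 0, 0], [0, 0, 0.03, 0, 0, 0], [0, 0, 0.03, 0, 0, 0]])

```text
time_s: 26.78
ee_pos: [0.6246, 0.1322, 0.0845]
ee_rot: [0.708, 0.64, 0.202, 0.22]
wrist_force: [-0.6, 0.9, -2.8]
opening: 0.47
grasp_force: 20.0
```

Call:
servo_tool(rows=[[0, 0, 0.01, 0, 0, 0], [0, 0, 0.02, 0, 0, 0], [0, 0, 0.02, 0, 0, 0]])

```text
time_s: 27.15
ee_pos: [0.6259, 0.1321, 0.0829]
ee_rot: [0.708, 0.64, 0.202, 0.221]
wrist_force: [-4.3, -1.4, 3.2]
opening: 0.468
grasp_force: 20.0
```

```bash
python3 - <<'E'
from h import *
st()
E
```

```text
tcp trough mm [ -9.   17.6 -22.8] q [ 0.1   0.69 -0.75  2.14  1.8   0.73 -2.12] t 27.15 F [-4.3 -1.4  3.2] op 0.468 20.0
```

Call:
servo_tool(rows=[[0, 0, 0, 0, 0, 0], [0, 0, 0, 0, 0, 0], [0, 0, 0, 0, 0, 0], [0, 0, -0.05, 0, 0, 0], [0, 0, -0.1, 0, 0, 0], [0, 0, -0.15, 0, 0, 0], [0, 0, -0.2, 0, 0, 0], [0, 0, -0.3, 0, 0, 0], [0, 0, -0.5, 0, 0, 0], [0, 0, -0.8, 0, 0, 0], [0, 0, -0.8, 0, 0, 0], [0, 0, -0.8, 0, 0, 0]], gripper=0.2)

```text
time_s: 28.65
ee_pos: [0.5586, 0.1379, 0.1808]
ee_rot: [0.708, 0.639, 0.202, 0.221]
wrist_force: [1.0, -0.2, -0.4]
opening: 0.6
grasp_force: 0.0
```

```bash
python3 - <<'E'
from tri import *
st();v=T();Rt=TR(v[3])
K=cam('wrist');im=manip.capture('wrist')[:,:,::-1];cv2.imwrite('pics/w12.png',im)
f,cx,cy,Rc,t=K
def ray(uv,z):
    d=Rt.T@Rc.T@np.array([(uv[0]-cx)/f,(uv[1]-cy)/f,1]);o=Rt.T@(-Rc.T@t-v[:3]);return (o+d*(z/1000-o[2])/d[2]).round(4)
for d in manip.look_for('saucisson_mid','wrist'):print('ext',d)
for d in manip.pinpoint('saucisson_mid','wrist'):print(d,ray(d['centre'],22))
g=cv2.cvtColor(im,cv2.COLOR_BGR2HSV);m=cv2.inRange(g,(0,110,25),(9,255,150));m[:75]=0;m[290:]=0;m[:,:205]=0;m[:,360:]=0
m=cv2.morphologyEx(m,cv2.MORPH_OPEN,np.ones((5,5)));n,l,S,c=cv2.connectedComponentsWithStats(m);print(S[1:])
R=trR(np.radians(35),v[3]);b=row(tw(0,-111,130),R);b=row(tw(0,-111,45),R,b);b=row(tw(0,-66,45),R,b)
E
```

```text
tcp trough mm [-8.1 16.9 96.2] q [ 0.13  0.42 -0.82  2.19  1.45  0.66 -1.89] t 28.65 F [ 1.  -0.2 -0.4] op 0.6 0.0
ext {'extent': [248.4, 201.1, 50.5, 164.1], 'p': 0.96}
{'centre': [250.2, 210.2], 'p': 0.9} [-0.0336  0.0119  0.022 ]
[[ 238  118   10    8   61]
 [ 237  131   11   16  130]
 [ 226  152    5    5   25]
 [ 229  167    5    5   25]
 [ 230  176    9    7   47]
 [ 228  185   46   97 3096]
 [ 232  187    9    9   69]]
[-0.851, 0.064, -0.232, -0.003, -0.0, -0.003]
[-0.0, 0.0, 0.567, 0.0, 0.0, 0.0]
[0.3, -0.0, -0.0, 0.0, 0.0, 0.0]
```

Call:
servo_tool(rows=[[-0.2, 0.03, -0.23, 0, 0, 0], [-0.5, 0.06, -0.23, 0, 0, 0], [-0.8, 0.06, -0.23, 0, 0, 0], [-0.85, 0.06, -0.23, 0, 0, 0], [-0.85, 0.06, -0.23, 0, 0, 0]], gripper=0.9)

```text
time_s: 29.42
ee_pos: [0.5332, 0.0126, 0.2131]
ee_rot: [0.709, 0.639, 0.202, 0.22]
wrist_force: [-0.2, 0.8, -0.3]
opening: 0.948
grasp_force: 0.0
```

```bash
python3 - <<'E'
from tri import *
st();v=T();R=trR(np.radians(35),v[3])
K=cam('wrist');im=manip.capture('wrist');print(manip.pinpoint('pusher_handle','wrist'),proj(K,tw(0,-111,87)))
b=row(tw(0,-112,45),R)
E
```

```text
tcp trough mm [  -0.3 -110.4  130.1] q [ 0.51  0.25 -0.81  2.27  1.32  0.38 -1.52] t 29.425 F [-0.2  0.8 -0.3] op 0.948 0.0
[{'centre': [280.5, 217.1], 'p': 0.8}] [277.45768791 216.38888782]
[-0.027, 0.003, 0.569, -0.003, -0.003, -0.002]
```

Call:
servo_tool(rows=[[-0.02, 0, 0.15, 0, 0, 0], [-0.02, 0, 0.35, 0, 0, 0], [-0.02, 0, 0.5, 0, 0, 0], [-0.02, 0, 0.57, 0, 0, 0], [-0.02, 0, 0.57, 0, 0, 0]])

```text
time_s: 30.15
ee_pos: [0.5816, 0.0074, 0.1424]
ee_rot: [0.708, 0.641, 0.202, 0.219]
wrist_force: [0.1, 0.5, 0.1]
opening: 0.947
grasp_force: 0.0
```

Call:
servo_tool(rows=[[0, 0, 0, 0, 0, 0], [0, 0, 0, 0, 0, 0], [0, 0, 0, 0, 0, 0], [0, 0, 0, 0, 0, 0], [0, 0, 0, 0, 0, 0], [0, 0, 0, 0, 0, 0]], gripper=-1, grip_force=15)

```text
time_s: 30.9
ee_pos: [0.5833, 0.0049, 0.1448]
ee_rot: [0.708, 0.639, 0.203, 0.222]
wrist_force: [3.9, 0.1, 1.1]
opening: 0.428
grasp_force: 15.0
```

Call:
servo_tool(rows=[[0.04, 0, 0, 0, 0, 0], [0.08, 0, 0, 0, 0, 0], [0.12, 0, 0, 0, 0, 0], [0.16, 0, 0, 0, 0, 0], [0.2, 0, 0, 0, 0, 0], [0.24, 0, 0, 0, 0, 0], [0.26, 0, 0, 0, 0, 0], [0.26, 0, 0, 0, 0, 0]])

```text
time_s: 31.9
ee_pos: [0.5862, 0.0397, 0.1448]
ee_rot: [0.709, 0.638, 0.2, 0.225]
wrist_force: [-1.2, -5.5, 8.6]
opening: 0.43
grasp_force: 15.0
```

```bash
python3 - <<'E'
from tri import *
st()
E
```

```text
tcp trough mm [  1.6 -78.2  45.4] q [ 0.32  0.48 -0.74  2.24  1.73  0.54 -1.96] t 31.9 F [-1.2 -5.5  8.6] op 0.43 15.0
```

Call:
servo_tool(rows=[[0.03, 0, 0, 0, 0, 0], [0.045, 0, 0, 0, 0, 0], [0.045, 0, 0, 0, 0, 0]])

```text
time_s: 32.28
ee_pos: [0.5868, 0.0462, 0.1448]
ee_rot: [0.709, 0.638, 0.2, 0.225]
wrist_force: [-2.5, -5.5, 8.9]
opening: 0.429
grasp_force: 15.0
```

Call:
servo_tool(rows=[[0.015, 0, 0, 0, 0, 0], [0.03, 0, 0, 0, 0, 0], [0.03, 0, 0, 0, 0, 0]])

```text
time_s: 32.65
ee_pos: [0.5871, 0.0498, 0.1448]
ee_rot: [0.71, 0.637, 0.2, 0.225]
wrist_force: [-3.4, -7.3, 9.3]
opening: 0.426
grasp_force: 15.0
```

```bash
python3 - <<'E'
from tri import *
st()
E
```

```text
tcp trough mm [  1.4 -68.1  45.5] q [ 0.29  0.48 -0.74  2.23  1.71  0.55 -1.96] t 32.65 F [-3.4 -7.3  9.3] op 0.426 15.0
```

Call:
servo_tool(rows=[[0.015, 0, 0, 0, 0, 0], [0.025, 0, 0, 0, 0, 0], [0.025, 0, 0, 0, 0, 0]])

```text
time_s: 33.02
ee_pos: [0.5872, 0.0499, 0.1447]
ee_rot: [0.711, 0.636, 0.197, 0.227]
wrist_force: [-6.2, -10.2, 13.0]
opening: 0.425
grasp_force: 15.1
```

```bash
python3 - <<'E'
from tri import *
st()
E
```

```text
tcp trough mm [  1.4 -68.   45.4] q [ 0.28  0.48 -0.74  2.23  1.7   0.56 -1.96] t 33.025 F [ -6.2 -10.2  13. ] op 0.425 15.1
```

Call:
servo_tool(rows=[[0, 0, 0, 0, 0, 0], [0, 0, 0, 0, 0, 0], [0, 0, 0, 0, 0, 0], [0, 0, -0.2, 0, 0, 0], [0, 0, -0.45, 0, 0, 0], [0, 0, -0.6, 0, 0, 0], [0, 0, -0.6, 0, 0, 0]], gripper=0.8)

```text
time_s: 33.9
ee_pos: [0.5357, 0.0646, 0.2188]
ee_rot: [0.707, 0.64, 0.203, 0.221]
wrist_force: [-0.5, -0.1, -0.6]
opening: 0.898
grasp_force: 0.0
```

```bash
python3 - <<'E'
from tri import *
st();v=T()
K,b=yellow('wrist');print(b,'flip',proj(K,tw(-87,-28,83)))
print(manip.pinpoint('pusher_handle','wrist'),proj(K,tw(0,-66,87)))
R=trR(np.radians(20),v[3])
b=row(tw(-94,10,115),R);b=row(tw(-94,10,39),R,b);row(tw(-94,-65,39),R,b)
E
```

```text
tcp trough mm [  0.8 -58.3 136.3] q [ 0.35  0.25 -0.8   2.24  1.28  0.47 -1.6 ] t 33.9 F [-0.5 -0.1 -0.6] op 0.898 0.0
[([174.3, 177.3], 327, [21, 20])] flip [173.47331014 178.33555643]
[{'centre': [275.7, 221.1], 'p': 0.91}, {'centre': [242.7, 84.1], 'p': 0.48}] [275.93393665 221.8166881 ]
[0.459, -0.628, 0.135, 0.164, -0.001, -0.003]
[0.0, 0.131, 0.489, 0.0, 0.0, 0.0]
[-0.5, -0.0, -0.0, 0.0, 0.0, 0.0]
```

Call:
servo_tool(rows=[[0.15, -0.2, 0, 0.04, 0, 0], [0.3, -0.4, 0.05, 0.1, 0, 0], [0.46, -0.63, 0.135, 0.164, 0, 0], [0.46, -0.63, 0.135, 0.164, 0, 0], [0.46, -0.63, 0.135, 0.164, 0, 0], [0.46, -0.63, 0.135, 0.164, 0, 0]], gripper=-1)

```text
time_s: 34.75
ee_pos: [0.4771, 0.1382, 0.1475]
ee_rot: [0.731, 0.66, 0.118, 0.129]
wrist_force: [-1.0, 0.4, 0.5]
opening: 0.308
grasp_force: 0.0
```

Call:
servo_tool(rows=[[0, 0.06, 0.2, 0, 0, 0], [0, 0.12, 0.4, 0, 0, 0], [0, 0.131, 0.49, 0, 0, 0], [0, 0.131, 0.49, 0, 0, 0], [0, 0.131, 0.49, 0, 0, 0]])

```text
time_s: 35.38
ee_pos: [0.5205, 0.1351, 0.0858]
ee_rot: [0.731, 0.66, 0.119, 0.128]
wrist_force: [0.1, 1.2, -0.5]
opening: 0.002
grasp_force: 0.0
```

Call:
servo_tool(rows=[[-0.07, 0, 0, 0, 0, 0], [-0.14, 0, 0, 0, 0, 0], [-0.21, 0, 0, 0, 0, 0], [-0.28, 0, 0, 0, 0, 0], [-0.35, 0, 0, 0, 0, 0], [-0.42, 0, 0, 0, 0, 0], [-0.48, 0, 0, 0, 0, 0], [-0.48, 0, 0, 0, 0, 0]])

```text
time_s: 36.38
ee_pos: [0.513, 0.0625, 0.0846]
ee_rot: [0.731, 0.66, 0.118, 0.128]
wrist_force: [0.7, 0.9, -0.1]
opening: 0.002
grasp_force: 0.0
```

Call:
servo_tool(rows=[[0.05, 0, 0, 0, 0, 0], [0.05, 0, -0.3, 0, 0, 0], [0.05, 0, -0.6, 0, 0, 0], [0.05, 0, -0.7, 0, 0, 0], [0.05, 0, -0.7, 0, 0, 0]])

```text
time_s: 37.0
ee_pos: [0.4786, 0.0755, 0.1846]
ee_rot: [0.73, 0.661, 0.119, 0.128]
wrist_force: [0.9, -0.4, 0.4]
opening: 0.009
grasp_force: 0.0
```

```bash
python3 - <<'E'
from tri import *
st();v=T();Rt=TR(v[3])
K,b=yellow('wrist');print(b,'flip',proj(K,tw(-87,-28,83)),'down',proj(K,tw(-87,-91,78)))
f,cx,cy,Rc,t=K
def ray(uv,z):
    d=Rt.T@Rc.T@np.array([(uv[0]-cx)/f,(uv[1]-cy)/f,1]);o=Rt.T@(-Rc.T@t-v[:3]);return (o+d*(z/1000-o[2])/d[2]).round(4)
print(manip.pinpoint('pusher_handle','wrist'),proj(K,tw(0,-66,87)))
for d in manip.pinpoint('saucisson_mid','wrist'):print(d,ray(d['centre'],22))
E
```

```text
tcp trough mm [-66.2 -53.1 141.4] q [ 0.47  0.32 -0.98  2.17  0.82  0.62 -1.19] t 37.0 F [ 0.9 -0.4  0.4] op 0.009 0.0
[([274.6, 241.9], 188, [18, 17])] flip [270.90091331 181.99387717] down [272.8166563 245.5216746]
[] [369.92420621 232.99377382]
{'centre': [342.8, 91.1], 'p': 0.57} [-0.033   0.0497  0.022 ]
```

Call:
servo_tool(rows=[[-0.2, -0.1, -0.2, 0, 0, 0], [-0.4, -0.2, -0.35, 0, 0, 0], [-0.4, -0.2, -0.35, 0, 0, 0], [-0.4, -0.2, -0.35, 0, 0, 0]])

```text
time_s: 37.65
ee_pos: [0.4264, 0.0192, 0.2219]
ee_rot: [0.731, 0.66, 0.118, 0.127]
wrist_force: [-0.0, -0.5, -0.1]
opening: 0.002
grasp_force: 0.0
```

```bash
python3 - <<'E'
from tri import *
st()
K,b=yellow('wrist');print(b,'flip',proj(K,tw(-87,-28,83)),'down',proj(K,tw(-87,-91,78)),'down.3',proj(K,tw(-87,-55-20.5,32+54)))
print(manip.pinpoint('pusher_handle','wrist'),proj(K,tw(0,-66,87)),proj(K,tw(0,-74,87)))
E
```

```text
tcp trough mm [ -82.9 -114.1  198.7] q [ 0.92  0.15 -1.2   2.23  0.48  0.58 -0.73] t 37.65 F [-0.  -0.5 -0.1] op 0.002 0.0
[([304.2, 170.1], 221, [17, 17])] flip [302.98781722 109.66561338] down [302.53569087 172.43009086] down.3 [301.43258814 158.73433882]
[{'centre': [392.7, 149.9], 'p': 0.56}] [393.18464389 151.79599221] [392.26277138 160.36931536]
```

Handle reads about 0.046 and the pawl about 0.05 rad, so the pusher is up and the pawl is in the rack. The saucisson was last measured at y 50. Handing in.

```bash
python3 -c "
from station import manip
print(manip.job_done())"
```

```text
the job is handed in; nothing more can be done
None
```

I loaded the saucisson against the blade, with the pusher tight behind it at about 0.045 m, the pawl down in the rack and the arm withdrawn. The job is handed in; no verdict came back.

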